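# Unstack the gel trays into their tanks

### The arm

A 6-joint arm with a two-finger parallel gripper is mounted at the origin on the work surface. World frame = base frame: x ahead of the robot, y to its left, z up, the work surface at z = 0. Lengths are in m, angles in degrees, forces in N, time in s.
With the tool pointing down it reaches from about 0.25 to 0.725 m from the base axis. Payload 9.7 kg.
Tool frame: the origin (TCP) lies at the very end of the fingers, on their centre line; the grasp point (between the pads) lies grasp_offset behind it (grasp_offset is the distance from the TCP to the grasp point, in m); z points along the fingers, y is the line along which they close (so a half turn about z gives the same grasp; the last joint's range is limited). The gripper opens to 85 mm and grips with 20 to 120 N. Pads are 22 mm wide; open, the fingers measure 114 mm over their backs; the gripper's body (76 mm by 85 mm) begins 54 mm behind the grasp point. The pads swing forward as they close: fully open they stand 13 mm farther back than shut.
Start: joints at [73.167, 4.979, 10.078, 95.1, 0, 90], TCP at [0.159, 0.526, 0.231] pointing down, gripper open.
Joint ranges: [-179.16, 179.16], [-48.56, 103.87], [-65.8, 70.77], [-126.05, 130.52], [-82.76, 87.17], [-180, 180]. Speed limits (degrees/s): [127.2, 127.2, 147.25, 180, 180, 180].

### API

Orientations are given as [roll, pitch, yaw] about the fixed x, y, z axes, in that order (R = Rz(yaw) Ry(pitch) Rx(roll)).
In Python, from workcell import get_obs, camera, calibration, job_done, recognise, cut_out, mark_of, grasp_offset gives the robot as it stands.
- The arm moves only by the tool servo_tool, never from a script. Its argument "moves" is a list of rows, each a list of 3 entries, a list of its own where there are three numbers: the turn, a rotation vector about the tool's x, y, z in degrees, then the shift along the tool's x, y, z in m, then the opening in per cent of the stroke, from 0 (shut) to 100 (fully open). In form: [[[ax, ay, az], [x, y, z], claw], ...]. A call has 1 to 12 rows; each row shifts and turns the commanded pose from where the row before left it, along the tool's axes as they then stand; what a row does not reach is not made up. A row lasts 1/10 s, in which the tool goes at most 50 mm and 8.59 degrees, less where a joint would pass 70% of its speed; a pose out of reach is approached as far as the arm can. A call is refused whole if a number of a shift passes 0.05 or a number of a turn 8.59, either way. A call with a gripper value outside its range is refused whole. The fingers move at their own pace and stop on an object; "force" is the grip in N (left out, the last holds). Time passes only in rows, so rows that do not move let the fingers close. It gives the time, the measured TCP pose, the force, the opening and the grip force at its end, in the units of the state.
- get_obs(): the state, without advancing time (a new reading comes with each control period).
- camera(name): name is "scene" or "top" or "wrist"; returns (picture, depth): 480x640x3 uint8, red, green, blue; 480x640 float32, m along the optical axis (not along the pixel's ray), 0 where there is no reading.
- calibration(name): a dict with "camera_matrix" (3x3 intrinsics, pixels), "R" (3x3) and "t" (3): a world point X has camera coordinates R X + t. Camera axes: x right, y down, z forward; pixel columns grow to the right and rows downward; lengths in m; the calibration is good to about 2 mm. A picture is of the moment at which its call begins: read the wrist's pose just before it. calibration takes no time and is no camera call; for the wrist camera it gives the pose at the moment of the call.
- job_done(): hands the job in; it is judged then, once.
Trained networks look in the newest picture that a camera, given by its name, has taken for a name from the list of things; names that differ only in an ending like _2 or _b are one class to them, and where a whole thing is asked for, a point or a joint stands for the part that bears it (a point fixed in the world has none). Each returns a list of dicts, best first, with "score" (0 to 1); they miss things now and then, are a little off and sometimes report something else, mostly with a low value. They report only what shows in the picture. A call takes as long as a camera call. They do not tell look-alikes from the thing itself.
- recognise(name, camera): "xyz" ([x, y, z] in m, in the coordinates of the camera as it stood for that picture, good to about 4 mm: the middle of the surface that is visible of it).
- cut_out(name, camera): "mask" (480x640 bool, what is visible of it).
- mark_of(name, camera): "xyz" ([x, y, z] in m, in the coordinates of the camera as it stood for that picture, good to about 4 mm: a listed point, or the origin of a listed thing).
The state is a dict: "time": time; "q": joint angles; "qd": joint speeds; "joint_efforts": joint torques, N m; "ee_pos": TCP position; "tcp_rot": TCP orientation; "wrist_force": force on the tool from outside, world axes, zero at the start; "torque": the same for the moment, N m; "opening": finger opening in m; "grasp_force": force on a finger pad.
Only numpy, scipy, OpenCV 4.12 (cv2) and the standard library are available. Lean on these libraries where they do the work, as an engineer would, in place of code of your own. Each camera call takes 0.05 s, during which the arm holds its last target. There are 200 camera calls.

### The job

Take the stack apart from the top down, one piece at a time and each straight to its own place: first the white comb across the two rails of the grey stand, teeth in the gap, then the red, the yellow and the blue gel tray, each flat in the middle of the deck of its own colour, in line with its tank. Set them down gently, do not drop them, let go of everything, and leave the buffer bottle and the green tube rack where they stand.

Things in the scene. Friction and masses are not known exactly. Their poses are not given: they have to be found in the camera images.
- tray_red: Loose red gel tray, on the yellow tray: rigid U channel open at both ends, 70 long (x) x 56 wide (y) x 28 high, side walls 6 thick along x, floor 4; about 50 g. Grip across the 56 mm at mid-length. Origin: centre of its underside, z up. Each rests on the wall tops of the tray below, in line to 6 mm and 0.03 rad; longer ones stick out below. Either end may lead.
- tank_red: Fixed clear-walled electrophoresis tank, 220 (x) x 134 (y), rim 46 above the bench, 126 wide inside. In its middle a solid red deck, 144 (x) x 72 (y), flat top 28 above the bench: the place of the red tray, lengthwise along x. Origin: centre of the tank's underside, at bench level below the deck's centre.
- tray_yellow: Loose yellow gel tray, on the blue tray: rigid U channel open at both ends, 100 long (x) x 56 wide (y) x 28 high, side walls 6 thick along x, floor 4; about 70 g. Grip across the 56 mm at mid-length. Origin: centre of its underside, z up. Each rests on the wall tops of the tray below, in line to 6 mm and 0.03 rad; longer ones stick out below. Either end may lead.
- tank_yellow: Fixed clear-walled electrophoresis tank, 220 (x) x 134 (y), rim 46 above the bench, 126 wide inside. In its middle a solid yellow deck, 144 (x) x 72 (y), flat top 28 above the bench: the place of the yellow tray, lengthwise along x. Origin: centre of the tank's underside, at bench level below the deck's centre.
- tray_blue: Loose blue gel tray, bottom of the stack, on the bench: rigid U channel open at both ends, 130 long (x) x 56 wide (y) x 28 high, side walls 6 thick along x, floor 4; about 90 g. Grip across the 56 mm at mid-length. Origin: centre of its underside, z up. Each rests on the wall tops of the tray below, in line to 6 mm and 0.03 rad; longer ones stick out below. Either end may lead.
- tank_blue: Fixed clear-walled electrophoresis tank, 220 (x) x 134 (y), rim 46 above the bench, 126 wide inside. In its middle a solid blue deck, 144 (x) x 72 (y), flat top 28 above the bench: the place of the blue tray, lengthwise along x. Origin: centre of the tank's underside, at bench level below the deck's centre.
- comb: Loose white well comb, 40 g, across the red tray on top of the stack: flat bar 20 (x) x 84 (y) x 6 high resting on the tray's walls; teeth under it 12 deep over the middle 34 of y, 4 thick; on top an upright grip fin 10 thick (x) x 60 (y), from 6 to 32 above the origin: grip it from above across its 10 mm. Origin: centre of the bar's underside, z up. Either end may lead.
- comb_stand: Fixed light grey comb stand, 60 (x) x 74 (y): a base with two upright rails along x, tops 24 above the bench, each 10 thick, with a 54 mm gap between them that is 18 deep. The comb's bar lies across both rails, its teeth hanging in the gap, bar along the stand's y. Origin: centre of its underside at bench level.
- buffer_bottle: Bystander: clear buffer bottle with blue cap, 60 across, 120 high, on the bench beyond the work; not to be disturbed. Origin: centre of its underside.
- tube_rack: Bystander: green tube rack, 50 (x) x 80 (y) x 38 high, on the bench beyond the work; not to be disturbed. Origin: centre of its underside.
Things that resemble listed ones, but are neither listed nor needed, are in the scene too. What is meant by the tray_blue is not black or turquoise, and is the smaller of those in its own colour.

How it is judged:
By the outcome, as a careful person would: the job done as asked, in the order asked, and still so for the second after the job is handed in, with the robot touching nothing.
It also fails if it takes over 134 s, if anything falls off the work surface, if the arm or the gripper's body presses on something with over 40 N, if the wrist force passes 120 N, or if a joint passes its speed limit or range.

## Working session

There is one attempt and no reset: what is moved stays moved. The work goes in short steps, Python scripts to look and compute and a tool call to move; the robot and the scene stay as the last step left them, time stands still between calls to the robot, and variables do not carry over. Pictures are saved under pics/ and viewed, at most 14 in all, crops included, and the job is handed in when it is done.

Besides the shell and the picture viewer there is one more tool, called after "Emit:" in YAML: its name, and indented under it one key for each argument. servo_tool: Moves the arm, as the interface text tells. Its arguments: {"type":"object","properties":{"moves":{"type":"array"},"force":{"type":"number"}},"required":["moves"]}

```bash
mkdir -p pics; ls; cat > h.py <<'E'
import numpy as np, cv2
from workcell import *
def snap(n,f=None):
    p,d=camera(n)
    if f: cv2.imwrite('pics/'+f,p[:,:,::-1])
    np.savez('/tmp/%s.npz'%n,p=p,d=d,**{k:np.array(v) for k,v in calibration(n).items()})
    return p,d,calibration(n)
def w(c,x): return np.array(c['R']).T@(np.array(x)-np.array(c['t']))
def cloud(d,c):
    K=np.array(c['camera_matrix']);v,u=np.mgrid[:480,:640]
    P=np.stack([(u-K[0,2])/K[0,0]*d,(v-K[1,2])/K[1,1]*d,d],-1)
    return (P-np.array(c['t']))@np.array(c['R'])
def px(c,X):
    y=np.array(c['camera_matrix'])@(np.array(c['R'])@np.array(X)+np.array(c['t']));return y[:2]/y[2]
E
python3 - <<'E'
from h import *
print(get_obs(),grasp_offset)
for n in('scene','top'):
    p,d,c=snap(n,n+'1.png')
    print(n,'cam at',w(c,[0,0,0]).round(3))
    for k in 'tray_red tank_red tray_yellow tank_yellow tray_blue tank_blue comb comb_stand buffer_bottle tube_rack'.split():
        for r in mark_of(k,n)[:4]:
            X=w(c,r['xyz']);print(k,round(r['score'],2),X.round(3),px(c,X).round())
E
```

```text
pics
{'time': 0.0, 'q': array([7.31669329e+01, 5.01125112e+00, 1.00334366e+01, 9.50987032e+01,
       3.56972767e-04, 9.00011856e+01]), 'qd': array([ 0.02084143, -0.0291825 ,  0.06005206,  0.09356214, -0.11686851,
        0.01323439]), 'joint_efforts': array([ 1.12700134e-03, -5.20387781e+01,  4.64807045e+01,  1.62716018e-02,
        1.62190236e-04,  3.26765708e-06]), 'ee_pos': array([0.15920332, 0.52621522, 0.2305725 ]), 'tcp_rot': array([-1.79923482e+02, -3.55389119e-04,  1.63165747e+02]), 'wrist_force': array([-0.0932823 , -0.42111366, -0.15062525]), 'torque': array([-0.01168338, -0.04539715,  0.01658153]), 'grasp_force': 0.0, 'opening': 0.08559568499771929} 0.0187
scene cam at [ 0.833 -0.555  0.849]
tray_red 0.88 [0.634 0.005 0.056] [378. 271.]
tray_red 0.31 [0.637 0.007 0.026] [379. 279.]
tank_red 0.94 [ 0.515  0.398 -0.001] [401. 162.]
tray_yellow 0.79 [0.638 0.005 0.026] [379. 280.]
tray_blue 0.94 [ 0.291  0.236 -0.002] [297. 169.]
tray_blue 0.75 [ 0.776 -0.191  0.004] [399. 397.]
tray_blue 0.66 [ 0.633  0.003 -0.002] [375. 288.]
tray_blue 0.57 [ 0.349 -0.046  0.004] [252. 249
[... 209 characters left out ...]
63 [ 0.706  0.346 -0.001] [463. 200.]
tube_rack 0.65 [ 0.711 -0.349 -0.   ] [323. 459.]
tube_rack 0.45 [ 0.514 -0.383  0.001] [216. 417.]
top cam at [ 0.399 -0.008  1.238]
tray_red 0.68 [0.637 0.007 0.056] [318. 185.]
tank_red 0.79 [0.512 0.395 0.003] [164. 243.]
tray_yellow 0.71 [0.635 0.002 0.03 ] [320. 188.]
tank_yellow 0.64 [0.591 0.192 0.001] [245. 209.]
tray_blue 0.75 [0.28  0.238 0.002] [228. 336.]
tray_blue 0.66 [ 0.342 -0.046  0.003] [343. 307.]
tank_blue 0.75 [ 0.512 -0.383 -0.   ] [476. 234.]
comb 0.7 [0.635 0.01  0.08 ] [317. 184.]
comb_stand 0.75 [ 0.616 -0.179  0.001] [393. 195.]
buffer_bottle 0.62 [0.698 0.35  0.   ] [182. 169.]
tube_rack 0.6 [ 0.708 -0.344  0.004] [457. 157.]
```

View pics/scene1.png

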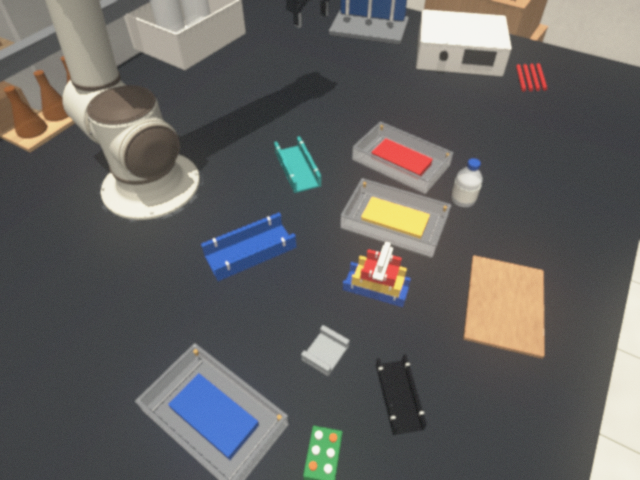

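View pics/top1.png

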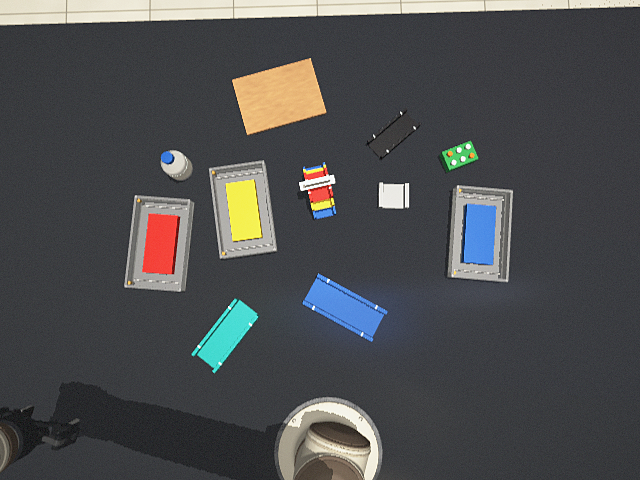

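Scene view: the stack (blue, yellow, red, comb) is at (380,275). Candidates for tray_blue are the larger loose blue tray at (250,245), turquoise at (298,165), black at (400,395) and the stack's bottom tray at (375,290). By the description it is the stack's bottom one. In the top view the stack is at (319,190), the stand at (393,195), and the decks are red (161,244), yellow (243,210) and blue (479,234).

```bash
cat >> h.py <<'E'
def colmask(p,k):
    h,s,v=[a.astype(int) for a in cv2.split(cv2.cvtColor(p,cv2.COLOR_RGB2HSV))]
    if k=='red': return ((h<8)|(h>172))&(s>150)&(v>80)
    if k=='yellow': return (h>18)&(h<35)&(s>130)&(v>80)
    if k=='blue': return (h>100)&(h<125)&(s>130)&(v>60)
    if k=='white': return (s<50)&(v>170)
def rect(P,m):
    Q=P[m][:,:2]; r=cv2.minAreaRect((Q*1000).astype(np.float32))
    (cx,cy),(a,b),t=r
    if a<b: a,b=b,a; t+=90
    return np.array([cx,cy,a,b,(t+90)%180-90]).round(1), np.median(P[m][:,2]).round(4)
E
python3 - <<'E'
from h import *
Z=dict(red=(.512,.395),yellow=(.59,.192),blue=(.513,-.383),stack=(.635,.005),stand=(.616,-.179))
for n in('top','scene'):
    f=np.load('/tmp/%s.npz'%n); c=dict(f);P=cloud(f['d'],c);p=f['p']
    def near(k,r): return (np.hypot(P[...,0]-Z[k][0],P[...,1]-Z[k][1])<r)&(f['d']>0)
    er=lambda m: cv2.morphologyEx(m.astype(np.uint8),cv2.MORPH_OPEN,np.ones((3,3)))>0
    for k in('red','yellow','blue'):
        m=er(colmask(p,k)&near(k,.1)); print(n,'deck',k,rect(P,m),m.sum())
    for k,z in(('red',.084),('yellow',.056),('blue',.028)):
        m=colmask(p,k)&near('stack',.09); print(n,'tray',k,rect(P,m),m.sum(),P[m][:,2].min().round(3),np.percentile(P[m][:,2],95).round(3))
    m=near('stack',.06)&(P[...,2]>.095);print(n,'fin',rect(P,m),m.sum(),P[m][:,2].max())
    m=near('stand',.06)&(P[...,2]>.016);print(n,'stand rails',rect(P,m),m.sum())
    m=near('stand',.06)&(P[...,2]>.003);print(n,'stand all',rect(P,m),m.sum())
    for k in('red','yellow','blue'):
        m=near(k,.15)&(P[...,2]>.036)&(P[...,2]<.055); print(n,'rim',k,rect(P,m),m.sum())
E
```

```text
top deck red (array([509.2, 396.6, 143.7,  74.3,  -6. ]), np.float64(0.0285)) 1854
top deck yellow (array([586.6, 193. , 143.1,  73.4,   6.6]), np.float64(0.0286)) 1741
top deck blue (array([ 510.7, -383.6,  142.6,   78.2,   -6. ]), np.float64(0.028)) 1782
top tray red (array([642.9,   8.6,  86.3,  55.9,  12. ]), np.float64(0.0612)) 423 -0.0 0.085
top tray yellow (array([633.4,   5.9,  99.4,  59.8,  12.5]), np.float64(0.033)) 244 -0.001 0.06
top tray blue (array([631.6,   6.2, 134. ,  56.5,  11.3]), np.float64(0.0048)) 233 -0.004 0.03
top fin (array([637.2,   8.9,  59.5,  15.2, -84.1]), np.float64(0.1155)) 160 0.12161076813560073
top stand rails (array([ 615.1, -177.2,   73.2,   60. ,   87.2]), np.float64(0.0242)) 205
top stand all (array([ 616.4, -180.5,  115.9,  112.8,   -3.4]), np.float64(0.0072)) 852
top rim red (array([506.7, 355.8, 222.2, 220.8,  -5.9]), np.float64(0.0461)) 1051
top rim yellow (array([583.8, 230.2, 223.4, 211.1,   6.5]), np.float64(0.0462)) 944
top rim blue (array([ 512.6, -382.9,  222.9,  139.3,   -6.5]), np.float64(0.0456)) 904
scene deck red (array([514.6, 3
[... 365 characters left out ...]
 104.3, 101.5, -77.8]), np.float64(0.0415)) 467 -0.001 0.056
scene tray blue (array([632.8,   1. , 132.3,  58.8,  10.4]), np.float64(0.0103)) 242 -0.004 0.028
scene fin (array([639.6,   5.7,  61.5,  10. , -78.7]), np.float64(0.1143)) 177 0.11972036895569366
scene stand rails (array([ 617.4, -181.9,   75.7,   59.7,   87.3]), np.float64(0.0229)) 403
scene stand all (array([ 612.4, -176.8,  107.2,   93.3,  -47.7]), np.float64(0.0068)) 1261
scene rim red (array([508.8, 354.9, 224.7, 219.4,  -6.3]), np.float64(0.0429)) 887
scene rim yellow (array([585.3, 226.1, 222.3, 216.2,   6.2]), np.float64(0.0435)) 1221
scene rim blue (array([ 513.3, -385.2,  224. ,  136.8,   -6.6]), np.float64(0.0451)) 1809
```

Emit:
servo_tool:
  moves:
    - [[0, 0, 0], [0, 0, -0.03], 100]
    - [[0, 0, 0], [0, 0, -0.03], 100]

```text
time: 1.3
ee_pos: [0.1591, 0.5259, 0.2914]
tcp_rot: [-179.9, 0.0, 163.2]
wrist_force: [-0.4, 1.5, 1.0]
opening: 0.0856
grasp_force: 0.0
```

Emit:
servo_tool:
  moves:
    - [[0, 0, 8.1], [0, 0, 0], 100]
    - [[0, 0, 8.1], [0, 0, 0], 100]
    - [[0, 0, 8.1], [0, 0, 0], 100]
    - [[0, 0, 8.1], [0, 0, 0], 100]
    - [[0, 0, 8.1], [0, 0, 0], 100]
    - [[0, 0, 8.1], [0, 0, 0], 100]
    - [[0, 0, 8.1], [0, 0, 0], 100]
    - [[0, 0, 8.1], [0, 0, 0], 100]

```text
time: 2.1
ee_pos: [0.1593, 0.5264, 0.2913]
tcp_rot: [180.0, -0.0, 98.0]
wrist_force: [-0.6, 0.7, 0.2]
opening: 0.0854
grasp_force: 0.0
```

```bash
cat >> h.py <<'E'
def go(x,y,z,yaw):
    o=get_obs();e=np.array(o['ee_pos']);t=np.radians(o['tcp_rot'][2])
    dy=(o['tcp_rot'][2]-yaw+180)%360-180
    T=np.radians(yaw) # shift after the turn
    D=np.array([x,y,z])-e
    f=lambda T:np.array([np.cos(T)*D[0]+np.sin(T)*D[1],np.sin(T)*D[0]-np.cos(T)*D[1],-D[2]]).round(4)
    print('pose',e.round(4),np.round(o['tcp_rot'],2),'turn z',round(dy,2),'then shift',f(T),'|shift before turn',f(t),'xy',np.hypot(*D[:2]).round(3))
E
python3 - <<'E'
from h import *
o=get_obs();print(o['q'].round(1));c=calibration('wrist');e=o['ee_pos']
print(w(c,[0,0,0])-e, np.array(c['R'])[2],np.array(c['camera_matrix'])[0])
go(.637,.007,.291,98.4)
E
```

```text
[ 73.2   6.9  18.9 102.   -0.  155.1]
[-0.01049572  0.06982099  0.1422748 ] [ 0.03882014 -0.27269647 -0.96131661] [397.89857276   0.         316.50052599]
pose [0.1593 0.5264 0.2913] [180.    -0.    98.03] turn z -0.37 then shift [-5.837e-01  3.967e-01  3.000e-04] |shift before turn [-5.811e-01  4.004e-01  3.000e-04] xy 0.706
```

Emit:
servo_tool:
  moves:
    - [[0, 0, 0], [-0.038, 0.0265, 0], 100]
    - [[0, 0, 0], [-0.039, 0.0265, 0], 100]
    - [[0, 0, 0], [-0.039, 0.0265, 0], 100]
    - [[0, 0, 0], [-0.039, 0.0265, 0], 100]
    - [[0, 0, 0], [-0.039, 0.0265, 0], 100]
    - [[0, 0, 0], [-0.039, 0.0265, 0], 100]
    - [[0, 0, 0], [-0.039, 0.0265, 0], 100]
    - [[0, 0, 0], [-0.039, 0.0265, 0], 100]

```text
time: 2.9
ee_pos: [0.4152, 0.2479, 0.2915]
tcp_rot: [180.0, -0.0, 98.4]
wrist_force: [-0.1, -0.0, -0.6]
opening: 0.0856
grasp_force: 0.0
```

Emit:
servo_tool:
  moves:
    - [[0, 0, 0], [-0.039, 0.0265, 0], 100]
    - [[0, 0, 0], [-0.039, 0.0265, 0], 100]
    - [[0, 0, 0], [-0.039, 0.0265, 0], 100]
    - [[0, 0, 0], [-0.039, 0.0265, 0], 100]
    - [[0, 0, 0], [-0.039, 0.0265, 0], 100]
    - [[0, 0, 0], [-0.039, 0.0265, 0], 100]
    - [[0, 0, 0], [-0.036, 0.029, 0], 100]
    - [[0, 0, 0], [0, 0, 0], 100]

```text
time: 3.7
ee_pos: [0.6425, 0.0059, 0.2874]
tcp_rot: [-179.8, 0.0, 98.1]
wrist_force: [0.4, 0.8, -0.5]
opening: 0.0854
grasp_force: 0.0
```

```bash
python3 - <<'E'
from h import *
p,d,c=snap('wrist','w1.png')
for k in('comb','tray_red'):
    for r in mark_of(k,'wrist')[:2]: print(k,r['score'],w(c,r['xyz']).round(4))
P=cloud(d,c);ok=d>0
N=ok&(np.hypot(P[...,0]-.636,P[...,1]-.006)<.1)
m=N&(P[...,2]>.098);print('fin',rect(P,m),m.sum(),np.percentile(P[m][:,2],[5,50,95]))
print('fintop',rect(P,N&(P[...,2]>.109)))
for k,zs in(('red',(.07,.09)),('yellow',(.04,.062)),('blue',(-.01,.035))):
    m=cv2.morphologyEx((N&colmask(p,k)).astype(np.uint8),cv2.MORPH_OPEN,np.ones((3,3)))>0
    print(k,rect(P,m),np.percentile(P[m][:,2],[2,50,98]).round(4),'walltop',rect(P,m&(P[...,2]>zs[0])&(P[...,2]<zs[1])))
go(.637,.007,.291,98.4)
E
```

```text
comb 0.93 [0.6352 0.0084 0.0825]
tray_red 0.61 [0.6276 0.0042 0.0563]
fin (array([640.1,  10. , 148. ,  59. ,  -6. ]), np.float64(0.3584)) 59213 [0.31407966 0.35837271 0.37897804]
fintop (array([640.1,  10. , 148. ,  59. ,  -6. ]), np.float64(0.3584))
red (array([632.9,   7.8,  69.5,  56.3,  12. ]), np.float64(0.0613)) [0.0594 0.0613 0.0858] walltop (array([632.9,   7.8,  69.4,  56.3,  11.9]), np.float64(0.0845))
yellow (array([629.5,   7.2, 104.1,  56. ,  11.2]), np.float64(0.0335)) [0.0311 0.0335 0.0581] walltop (array([631.7,   7.6,  99.4,  56. ,  11.2]), np.float64(0.0563))
blue (array([628.2,   6.5, 138.2,  56.2,  11. ]), np.float64(0.0055)) [0.0021 0.0055 0.0301] walltop (array([628.2,   6.5, 138.2,  56.2,  11. ]), np.float64(0.0055))
pose [0.6395 0.0098 0.2909] [-1.7995e+02 -2.0000e-02  9.8330e+01] turn z -0.07 then shift [-0.0024 -0.0029 -0.0001] |shift before turn [-0.0024 -0.0029 -0.0001] xy 0.004
```

View pics/w1.png

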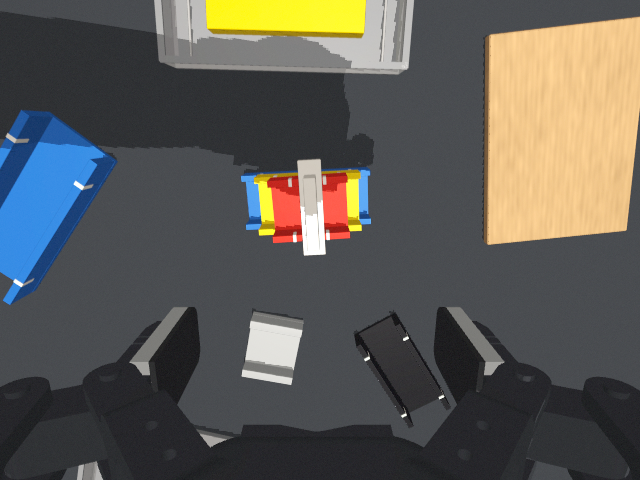

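The wrist view shows the stack at (308,205): the comb lies across red, with yellow below and the small blue tray at the bottom. The stand is at (273,347) and the large blue look-alike at (50,200), so the choice holds.

```bash
python3 - <<'E'
from h import *
f=np.load('/tmp/wrist.npz');c=dict(f);p,d=f['p'],f['d'];P=cloud(d,c)
N=(d>0)&(np.hypot(P[...,0]-.636,P[...,1]-.006)<.07)&(P[...,2]<.13)
for a in(.092,.1,.108): m=N&(P[...,2]>a);print('fin',a,rect(P,m),m.sum())
m=N&(P[...,2]>.108);X=P[m];print(X[:,2].max(),cv2.fitLine(X[:,:2].astype(np.float32),cv2.DIST_L2,0,.01,.01).ravel(),X.mean(0))
S=(d>0)&(np.hypot(P[...,0]-.616,P[...,1]+.18)<.06)&(P[...,2]>.016)&(P[...,2]<.04);print('stand',rect(P,S),S.sum())
go(.635,.009,.291,100)
E
```

```text
fin 0.092 (array([635.2,  10.4,  81.3,  18.5, -78. ]), np.float64(0.1167)) 1033
fin 0.1 (array([635.1,  10.5,  59.9,  10. , -78.5]), np.float64(0.1168)) 941
fin 0.108 (array([635.1,  10.5,  59.9,  10. , -78.5]), np.float64(0.1168)) 918
0.11921751875262121 [ 0.19962236 -0.9798729   0.6349219   0.0116223 ] [0.63492191 0.0116223  0.11672207]
stand (array([ 613.3, -177.2,   76. ,   59.7,   87.2]), np.float64(0.0243)) 1167
pose [0.6395 0.0098 0.2909] [-1.7995e+02 -2.0000e-02  9.8330e+01] turn z -1.67 then shift [ 0.     -0.0045 -0.0001] |shift before turn [-0.0001 -0.0045 -0.0001] xy 0.005
```

Emit:
servo_tool:
  moves:
    - [[0, 0, -3.2], [0, 0, 0], 40]
    - [[0, 0, 0], [0.0015, -0.0043, 0.04], 40]
    - [[0, 0, 0], [0, 0, 0.04], 40]
    - [[0, 0, 0], [0, 0, 0.04], 40]
    - [[0, 0, 0], [0, 0, 0.03], 40]
    - [[0, 0, 0], [0, 0, 0.01], 40]
    - [[0, 0, 0], [0, 0, 0], 40]
    - [[0, 0, 0], [0, 0, 0], 40]

```text
time: 4.65
ee_pos: [0.6355, 0.0109, 0.1337]
tcp_rot: [179.8, 0.0, 101.6]
wrist_force: [-0.2, 0.9, 0.9]
opening: 0.0337
grasp_force: 0.0
```

```bash
python3 - <<'E'
from h import *
p,d,c=snap('wrist','w2.png')
P=cloud(d,c);N=(d>0)&(np.hypot(P[...,0]-.636,P[...,1]-.006)<.07)&(P[...,2]<.123)
m=N&(P[...,2]>.108);print('fin',rect(P,m),m.sum(),P[m][:,2].max())
go(.635,.0105,.094,101.5); print(get_obs()['opening'])
E
```

```text
fin (array([636.8,   8.6,  59.9,  10. , -78.2]), np.float64(0.1158)) 2919 0.1179741102939508
pose [0.6358 0.0108 0.1339] [1.7980e+02 4.0000e-02 1.0159e+02] turn z 0.09 then shift [-0.0001 -0.0009  0.0399] |shift before turn [-0.0001 -0.0009  0.0399] xy 0.001
0.034210974611348914
```

View pics/w2.png

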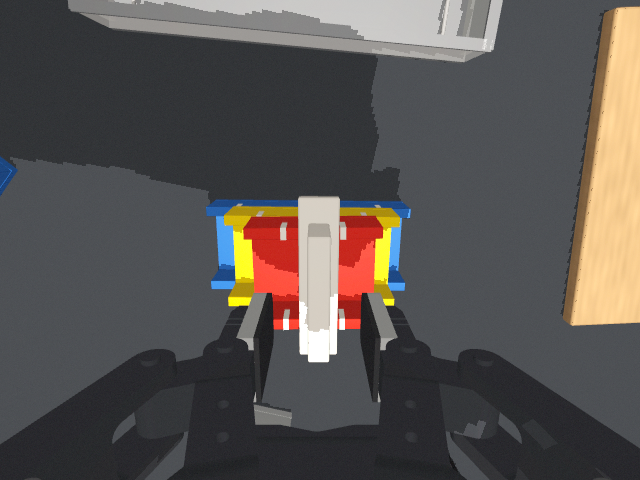

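The fin (column 318) sits centred between the pads (260 and 377), so I descend and close gently.

Emit:
servo_tool:
  moves:
    - [[0, 0, 0], [-0.001, 0.001, 0.02], 40]
    - [[0, 0, 0], [0, 0, 0.015], 40]
    - [[0, 0, 0], [0, 0, 0.005], 40]
    - [[0, 0, 0], [0, 0, 0], 0]
    - [[0, 0, 0], [0, 0, 0], 0]
    - [[0, 0, 0], [0, 0, 0], 0]
    - [[0, 0, 0], [0, 0, 0], 0]
    - [[0, 0, 0], [0, 0, 0], 0]
    - [[0, 0, 0], [0, 0, 0], 0]
  force: 25

```text
time: 5.6
ee_pos: [0.6365, 0.0096, 0.0918]
tcp_rot: [179.9, 0.0, 101.6]
wrist_force: [-0.6, -0.1, 2.4]
opening: 0.0096
grasp_force: 30.0
```

Emit:
servo_tool:
  moves:
    - [[0, 0, 0], [0, 0, 0], 0]
    - [[0, 0, 0], [0, 0, 0], 0]
    - [[0, 0, 0], [0, 0, -0.005], 0]
    - [[0, 0, 0], [0, 0, -0.01], 0]
    - [[0, 0, 0], [0, 0, -0.02], 0]
    - [[0, 0, 0], [0, 0, -0.03], 0]
    - [[0, 0, 0], [0, 0, 0], 0]

```text
time: 6.3
ee_pos: [0.6377, 0.0096, 0.1613]
tcp_rot: [179.7, 0.1, 101.6]
wrist_force: [-0.6, -0.6, -0.5]
opening: 0.0093
grasp_force: 29.6
```

Emit:
servo_tool:
  moves:
    - [[0, 0, 7.2], [0, 0, 0], 0]
    - [[0, 0, 7.2], [0, 0, 0], 0]
    - [[0, 0, 0], [-0.03, -0.0025, 0], 0]
    - [[0, 0, 0], [-0.04, -0.003, 0], 0]
    - [[0, 0, 0], [-0.04, -0.003, 0], 0]
    - [[0, 0, 0], [-0.04, -0.003, 0], 0]
    - [[0, 0, 0], [-0.03, -0.0025, 0], 0]
    - [[0, 0, 0], [-0.008, 0, 0.03], 0]
    - [[0, 0, 0], [0, 0, 0.02], 0]
    - [[0, 0, 0], [0, 0, 0], 0]
    - [[0, 0, 0], [0, 0, 0], 0]

```text
time: 7.4
ee_pos: [0.6128, -0.1773, 0.1066]
tcp_rot: [-180.0, -0.0, 87.2]
wrist_force: [-0.2, -0.1, 0.7]
opening: 0.0096
grasp_force: 29.6
```

```bash
python3 - <<'E'
from h import *
go(.6145,-.1775,.035,87.2)
p,d,c=snap('wrist','w3.png')
P=cloud(d,c);N=(d>0)&(np.hypot(P[...,0]-.6145,P[...,1]+.1775)<.065)
S=N&(P[...,2]>.016)&(P[...,2]<.035);print('stand',rect(P,S),S.sum())
m=N&(P[...,2]>.095)&(P[...,2]<.155);X=P[m];print('comb',rect(P,m),m.sum(),np.percentile(X[:,2],[2,50,98]))
m=N&(P[...,2]>.120)&(P[...,2]<.155)&colmask(p,'white');print('fin',rect(P,m),m.sum())
E
```

```text
pose [ 0.6128 -0.1773  0.1066] [-1.7997e+02 -1.0000e-02  8.7170e+01] turn z -0.03 then shift [-0.0001  0.0017  0.0716] |shift before turn [-0.0001  0.0017  0.0716] xy 0.002
stand (array([ 615. , -178.3,   72.4,   59.8,   86.8]), np.float64(0.0243)) 2424
comb (array([ 612.5, -178.6,   73.8,   71. ,  -49.7]), np.float64(0.1312)) 14560 [0.10431361 0.13123987 0.15449184]
fin (array([ 614.4, -178. ,   60.7,   22.3,  -84. ]), np.float64(0.1313)) 6009
```

View pics/w3.png

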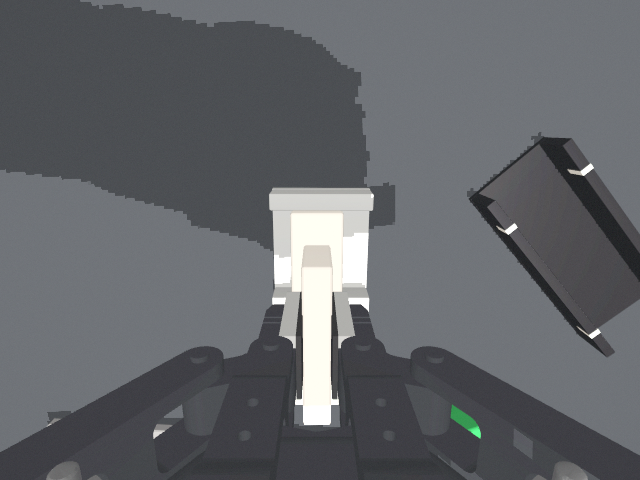

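The comb is held straight (fin at column 317) over the stand (320,245), so I lower it.

Emit:
servo_tool:
  moves:
    - [[0, 0, 0], [-0.0005, 0.0015, 0.02], 0]
    - [[0, 0, 0], [0, 0, 0.025], 0]
    - [[0, 0, 0], [0, 0, 0.015], 0]
    - [[0, 0, 0], [0, 0, 0.007], 0]
    - [[0, 0, 0], [0, 0, 0.003], 0]
    - [[0, 0, 0], [0, 0, 0.001], 0]
    - [[0, 0, 0], [0, 0, 0.001], 0]
    - [[0, 0, 0], [0, 0, 0], 0]

```text
time: 8.25
ee_pos: [0.6148, -0.1781, 0.035]
tcp_rot: [179.9, 0.0, 87.2]
wrist_force: [0.2, 0.0, -0.3]
opening: 0.0094
grasp_force: 29.6
```

Emit:
servo_tool:
  moves:
    - [[0, 0, 0], [0, 0, 0.001], 0]
    - [[0, 0, 0], [0, 0, 0], 0]
    - [[0, 0, 0], [0, 0, 0.0005], 0]
    - [[0, 0, 0], [0, 0, 0], 0]

```text
time: 8.65
ee_pos: [0.6144, -0.178, 0.0328]
tcp_rot: [-180.0, -0.0, 87.2]
wrist_force: [-0.4, -0.2, 0.6]
opening: 0.0092
grasp_force: 29.6
```

Emit:
servo_tool:
  moves:
    - [[0, 0, 0], [0, 0, 0.0005], 0]
    - [[0, 0, 0], [0, 0, 0], 0]
    - [[0, 0, 0], [0, 0, 0], 0]

```text
time: 8.95
ee_pos: [0.6144, -0.178, 0.0323]
tcp_rot: [-180.0, -0.0, 87.2]
wrist_force: [-0.7, 1.1, -0.8]
opening: 0.0094
grasp_force: 29.6
```

Emit:
servo_tool:
  moves:
    - [[0, 0, 0], [0, 0, 0.0005], 0]
    - [[0, 0, 0], [0, 0, 0], 0]
    - [[0, 0, 0], [0, 0, 0], 0]

```text
time: 9.25
ee_pos: [0.6145, -0.178, 0.0319]
tcp_rot: [180.0, 0.0, 87.2]
wrist_force: [0.2, 0.6, 1.2]
opening: 0.0098
grasp_force: 29.7
```

Emit:
servo_tool:
  moves:
    - [[0, 0, 0], [0, 0, 0.0005], 0]
    - [[0, 0, 0], [0, 0, 0], 0]
    - [[0, 0, 0], [0, 0, 0], 0]

```text
time: 9.55
ee_pos: [0.6145, -0.178, 0.0319]
tcp_rot: [180.0, 0.0, 87.2]
wrist_force: [-3.2, 0.7, 5.6]
opening: 0.0096
grasp_force: 30.3
```

```bash
python3 - <<'E'
from h import *
go(.615,-.178,.032,87.2);print(get_obs()['wrist_force'])
p,d,c=snap('wrist')
P=cloud(d,c);N=(d>0)&(np.hypot(P[...,0]-.6145,P[...,1]+.1775)<.065)&(P[...,2]<.06)&(P[...,1]>-.17)
for a,b in((.021,.026),(.027,.034),(.05,.06)):
    m=N&(P[...,2]>a)&(P[...,2]<b);print(m.sum(),np.median(P[m],0))
E
```

```text
pose [ 0.6145 -0.178   0.0319] [1.7997e+02 1.0000e-02 8.7170e+01] turn z -0.03 then shift [ 0.0001  0.0005 -0.0001] |shift before turn [ 0.0001  0.0005 -0.0001] xy 0.0
[-3.18816064  0.74994785  5.6056928 ]
2507 [ 0.62610811 -0.14680695  0.02361375]
2843 [ 0.61541904 -0.14723657  0.02964104]
2726 [ 0.61408698 -0.16286947  0.05561023]
```

Contact is at 5.6 N with the bar top at 0.030 above rails at 0.024, so it is seated. I release and lift.

Emit:
servo_tool:
  moves:
    - [[0, 0, 0], [0, 0, -0.0005], 15]
    - [[0, 0, 0], [0, 0, 0], 25]
    - [[0, 0, 0], [0, 0, 0], 35]
    - [[0, 0, 0], [0, 0, 0], 35]
    - [[0, 0, 0], [0, 0, -0.01], 35]
    - [[0, 0, 0], [0, 0, -0.03], 50]
    - [[0, 0, 0], [0, 0, -0.05], 65]
    - [[0, 0, 0], [0, 0, -0.05], 65]
    - [[0, 0, 0], [0, 0, -0.05], 65]
    - [[0, 0, -8.5], [0, 0, 0], 65]
    - [[0, 0, -8.5], [0, 0, 0], 65]
    - [[0, 0, -8.5], [0, 0, 0], 65]

```text
time: 10.8
ee_pos: [0.6146, -0.1781, 0.2231]
tcp_rot: [179.9, 0.1, 113.0]
wrist_force: [-0.9, 0.1, -0.5]
opening: 0.0557
grasp_force: 0.0
```

Emit:
servo_tool:
  moves:
    - [[0, 0, -8.5], [0, 0, 0], 65]
    - [[0, 0, -8.5], [0, 0, 0], 65]
    - [[0, 0, -8.5], [0, 0, 0], 65]
    - [[0, 0, -8.5], [0, 0, 0], 65]
    - [[0, 0, -8.5], [0, 0, 0], 65]
    - [[0, 0, -8.5], [0, 0, 0], 65]
    - [[0, 0, -8.5], [0, 0, 0], 65]
    - [[0, 0, -8.5], [0, 0, 0], 65]
    - [[0, 0, -8.5], [0, 0, 0], 65]
    - [[0, 0, -2.5], [0, 0, 0], 65]

```text
time: 11.8
ee_pos: [0.6144, -0.178, 0.2226]
tcp_rot: [-180.0, 0.0, -168.0]
wrist_force: [0.4, -0.9, 0.1]
opening: 0.0552
grasp_force: 0.0
```

```bash
python3 - <<'E'
from h import *
go(.633,.008,.2,192);o=get_obs();print(o['opening'],o['q'].round(1))
p,d,c=snap('wrist');P=cloud(d,c);K=np.array(c['R'])@(P[...,None]*0).sum() if 0 else None
# finger tips: nearest points below camera with z between .17 and .35
e=o['ee_pos'];R=np.radians(o['tcp_rot'][2]);ty=np.array([np.sin(R),-np.cos(R)]);tx=np.array([np.cos(R),np.sin(R)])
Q=P[...,:2]-e[:2];a=Q@tx;b=Q@ty
m=(d>0)&(abs(a)<.02)&(abs(b)<.06)&(P[...,2]>.15)
print('tip z rel tcp',np.percentile(P[m][:,2]-e[2],[0,1,3,10]),m.sum())
E
```

```text
pose [ 0.6144 -0.178   0.2226] [-1.7998e+02  3.0000e-02 -1.6802e+02] turn z -0.02 then shift [-0.0569  0.1781  0.0226] |shift before turn [-0.0568  0.1781  0.0226] xy 0.187
0.05518269873406063 [-16.2  17.7  23.8  96.1   0.  -28.1]
tip z rel tcp [0.00331829 0.01121428 0.0192839  0.0406904 ] 59276
```

Emit:
servo_tool:
  moves:
    - [[0, 0, 0], [-0.012, 0.038, 0], 100]
    - [[0, 0, 0], [-0.014, 0.044, 0], 100]
    - [[0, 0, 0], [-0.014, 0.044, 0], 100]
    - [[0, 0, 0], [-0.013, 0.042, 0], 100]
    - [[0, 0, 0], [-0.004, 0.01, 0.02], 100]
    - [[0, 0, 0], [0, 0, 0.04], 100]
    - [[0, 0, 0], [0, 0, 0.02], 100]
    - [[0, 0, 0], [0, 0, 0], 100]
    - [[0, 0, 0], [0, 0, 0], 100]

```text
time: 12.75
ee_pos: [0.6343, 0.0078, 0.1429]
tcp_rot: [-180.0, 0.0, -168.4]
wrist_force: [-0.3, -0.2, 0.4]
opening: 0.0853
grasp_force: 0.0
```

```bash
cat >> h.py <<'E'
def tray(k,zb,cx,cy,f=None):
    p,d,c=snap('wrist',f);P=cloud(d,c);N=(d>0)&(np.hypot(P[...,0]-cx,P[...,1]-cy)<.1)&(P[...,2]<zb+.035)
    m=cv2.morphologyEx((N&colmask(p,k)).astype(np.uint8),cv2.MORPH_OPEN,np.ones((3,3)))>0
    print(k,'all',rect(P,m))
    t=m&(P[...,2]>zb+.018)&(P[...,2]<zb+.034);print('walltop',rect(P,t),t.sum())
    return P,p,d,m
E
python3 - <<'E'
from h import *
P,p,d,m=tray('red',.056,.633,.008,'w4.png');tray('yellow',.028,.633,.008)
go(.633,.008,.055,192)
E
```

```text
red all (array([657. ,   9.1, 114.7,  79.4,  12. ]), np.float64(0.0609))
walltop (array([635. ,   5.8,  70.2,  56.2,  12. ]), np.float64(0.0844)) 2952
yellow all (array([633.7,   5. , 100.4,  69.8,  11. ]), np.float64(0.0323))
walltop (array([633.5,   5.3, 100.4,  56. ,  10.7]), np.float64(0.0557)) 827
pose [0.635  0.0077 0.1441] [-1.7997e+02  1.6000e-01 -1.6837e+02] turn z -0.37 then shift [0.0019 0.0007 0.0891] |shift before turn [0.0019 0.0007 0.0891] xy 0.002
```

View pics/w4.png

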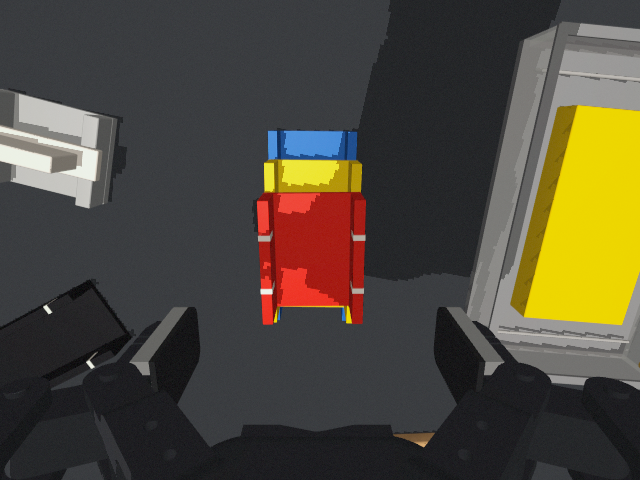

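Emit:
servo_tool:
  moves:
    - [[0, 0, -0.4], [0.0006, -0.001, 0.03], 100]
    - [[0, 0, 0], [0, 0, 0.03], 100]
    - [[0, 0, 0], [0, 0, 0.02], 100]
    - [[0, 0, 0], [0, 0, 0.009], 100]
    - [[0, 0, 0], [0, 0, 0], 100]
    - [[0, 0, 0], [0, 0, 0], 75]
    - [[0, 0, 0], [0, 0, 0], 65]
    - [[0, 0, 0], [0, 0, 0], 50]
    - [[0, 0, 0], [0, 0, 0], 50]
    - [[0, 0, 0], [0, 0, 0], 50]
    - [[0, 0, 0], [0, 0, 0], 50]
    - [[0, 0, 0], [0, 0, 0], 50]
  force: 20

```text
time: 14.05
ee_pos: [0.6348, 0.0067, 0.0547]
tcp_rot: [-180.0, 0.2, -167.9]
wrist_force: [-0.2, 0.2, 6.8]
opening: 0.0555
grasp_force: 22.5
```

Emit:
servo_tool:
  moves:
    - [[0, 0, 0], [0, 0, 0], 50]
    - [[0, 0, 0], [0, 0, -0.004], 50]
    - [[0, 0, 0], [0, 0, -0.006], 50]
    - [[0, 0, 0], [0, 0, -0.02], 50]
    - [[0, 0, 0], [0, 0, -0.03], 50]
    - [[0, 0, 0], [0, 0, -0.02], 50]
    - [[0, 0, 0], [0, 0, 0], 50]

```text
time: 14.75
ee_pos: [0.6353, 0.0068, 0.1367]
tcp_rot: [-179.9, 0.3, -167.9]
wrist_force: [0.6, -0.2, -0.7]
opening: 0.0558
grasp_force: 21.7
```

```bash
python3 - <<'E'
from h import *
tray('red',.136,.633,.008,'w5.png');tray('yellow',.028,.633,.008);tray('blue',.0,.633,.008)
go(.51,.395,.15,174)
E
```

```text
red all (array([634.5,   5.3, 138.8,  74.2, -73.9]), np.float64(0.1399))
walltop (array([633.1,   7.2,  69.1,  56.3,  12. ]), np.float64(0.1633)) 7861
yellow all (array([606.5,   0.8,  70.3,  48.7, -80.2]), np.float64(0.0305))
walltop (array([ 6.013e+02, -5.000e-01,  5.610e+01,  3.690e+01, -7.890e+01]), np.float64(0.0541)) 1393
blue all (array([575.6,  -6.5,  62.4,  19.5, -79.3]), np.float64(0.0032))
walltop (array([575.1,  -6.4,  56.1,  17.1, -79.3]), np.float64(0.0267)) 635
pose [0.6336 0.0068 0.132 ] [ 1.7999e+02 -5.0000e-02 -1.6793e+02] turn z 18.07 then shift [ 0.1635  0.3732 -0.018 ] |shift before turn [ 0.0397  0.4055 -0.018 ] xy 0.407
```

View pics/w5.png

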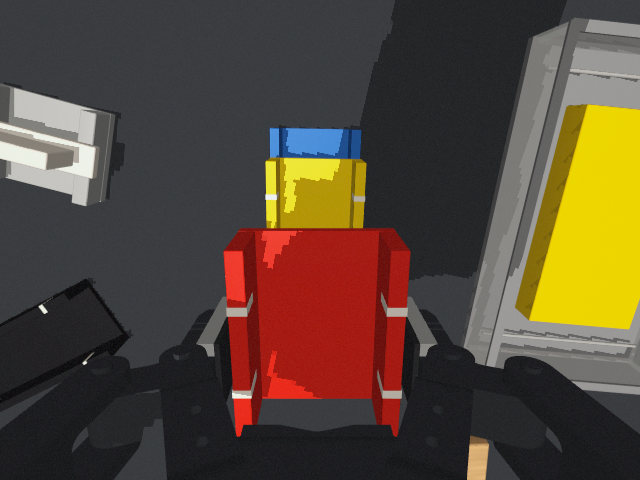

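Red is held centred (columns 227 to 408) with yellow and blue undisturbed behind it. Next is its tank.

Emit:
servo_tool:
  moves:
    - [[0, 0, 6], [0, 0, -0.01], 50]
    - [[0, 0, 6], [0, 0, -0.008], 50]
    - [[0, 0, 6], [0, 0, 0], 50]
    - [[0, 0, 0], [0.01, 0.02, 0], 50]
    - [[0, 0, 0], [0.0165, 0.0375, 0], 50]
    - [[0, 0, 0], [0.0165, 0.0375, 0], 50]
    - [[0, 0, 0], [0.0165, 0.0375, 0], 50]
    - [[0, 0, 0], [0.0165, 0.0375, 0], 50]
    - [[0, 0, 0], [0.0165, 0.0375, 0], 50]
    - [[0, 0, 0], [0.0165, 0.0375, 0], 50]
    - [[0, 0, 0], [0.0165, 0.0375, 0], 50]
    - [[0, 0, 0], [0.0165, 0.0375, 0], 50]

```text
time: 16.1
ee_pos: [0.5244, 0.3409, 0.1492]
tcp_rot: [-179.9, -0.1, 174.1]
wrist_force: [0.9, 1.1, 0.6]
opening: 0.0555
grasp_force: 21.7
```

Emit:
servo_tool:
  moves:
    - [[0, 0, 0], [0.0145, 0.036, 0], 50]
    - [[0, 0, 0], [0.007, 0.017, 0], 50]
    - [[0, 0, 0], [0, 0, 0], 50]
    - [[0, 0, 0], [0, 0, 0], 50]

```text
time: 16.5
ee_pos: [0.5096, 0.3941, 0.1497]
tcp_rot: [-179.9, -0.1, 174.1]
wrist_force: [0.5, -0.3, 0.4]
opening: 0.0558
grasp_force: 21.7
```

```bash
cat >> h.py <<'E'
def deck(k,cx,cy,f=None):
    "deck points and rim, in world, robust to the held tray hiding part"
    p,d,c=snap('wrist',f);P=cloud(d,c);z=P[...,2];N=(d>0)&(np.hypot(P[...,0]-cx,P[...,1]-cy)<.14)
    m=cv2.morphologyEx((N&colmask(p,k)&(z>.022)&(z<.034)).astype(np.uint8),cv2.MORPH_OPEN,np.ones((3,3)))>0
    print('deck',rect(P,m),m.sum())
    r=N&(z>.041)&(z<.052);print('rim',rect(P,r),r.sum())
    t=N&colmask(p,k)&(z>.07);t&=z>np.percentile(z[t],98)-.006 if t.sum() else t
    if t.sum(): print('held walltop',rect(P,t),t.sum())
    return P,p,d,m
E
python3 - <<'E'
from h import *
deck('red',.511,.395,'w6.png');go(.511,.395,.03,173.8)
E
```

```text
deck (array([471.9, 399.8,  71.9,  66.1,  84. ]), np.float64(0.028)) 10898
rim (array([510.1, 395.7, 222. , 136.7,  -6.1]), np.float64(0.046)) 7876
held walltop (array([508.4, 394.4,  69.1,  56.2,  -5.8]), np.float64(0.179)) 6994
pose [0.51   0.3936 0.1501] [-1.7994e+02 -3.0000e-02  1.7404e+02] turn z 0.24 then shift [-0.0008  0.0015  0.1201] |shift before turn [-0.0009  0.0015  0.1201] xy 0.002
```

View pics/w6.png

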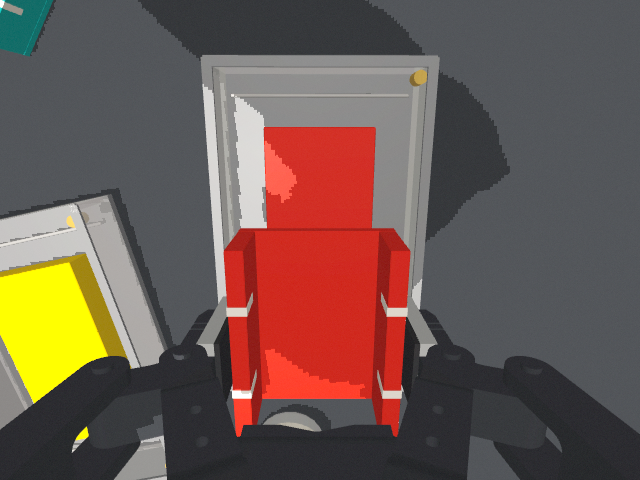

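Emit:
servo_tool:
  moves:
    - [[0, 0, 0], [-0.0015, 0.0016, 0.03], 50]
    - [[0, 0, 0], [0, 0, 0.04], 50]
    - [[0, 0, 0], [0, 0, 0.025], 50]
    - [[0, 0, 0], [0, 0, 0], 50]
    - [[0, 0, 0], [0, 0, 0], 50]

```text
time: 17.05
ee_pos: [0.512, 0.395, 0.0565]
tcp_rot: [-180.0, -0.0, 174.0]
wrist_force: [-0.3, -1.4, -0.3]
opening: 0.0559
grasp_force: 21.7
```

```bash
python3 - <<'E'
from h import *
deck('red',.511,.395);go(.511,.395,.03,173.8)
E
```

```text
deck (array([510.7, 397. , 144.1,  72.1,  -5.9]), np.float64(0.0288)) 19690
rim (array([467.9, 401.2, 137.2, 136.7,  83.9]), np.float64(0.0466)) 20801
held walltop (array([510.2, 396.5,  67.7,  56.3,  -5.9]), np.float64(0.0865)) 6877
pose [0.5124 0.3957 0.0576] [1.7993e+02 8.0000e-02 1.7400e+02] turn z 0.2 then shift [ 0.0014 -0.0008  0.0276] |shift before turn [ 0.0014 -0.0008  0.0276] xy 0.002
```

Emit:
servo_tool:
  moves:
    - [[0, 0, 0], [0, 0.0004, 0.015], 50]
    - [[0, 0, 0], [0, 0, 0.009], 50]
    - [[0, 0, 0], [0, 0, 0.003], 50]
    - [[0, 0, 0], [0, 0, 0], 50]
    - [[0, 0, 0], [0, 0, 0.0007], 50]
    - [[0, 0, 0], [0, 0, 0], 50]

```text
time: 17.7
ee_pos: [0.5116, 0.3967, 0.0284]
tcp_rot: [180.0, 0.0, 174.1]
wrist_force: [-0.2, -0.1, -0.5]
opening: 0.0556
grasp_force: 21.7
```

Emit:
servo_tool:
  moves:
    - [[0, 0, 0], [0, 0, 0.0007], 50]
    - [[0, 0, 0], [0, 0, 0], 50]
    - [[0, 0, 0], [0, 0, 0], 50]

```text
time: 18.0
ee_pos: [0.5115, 0.3965, 0.0275]
tcp_rot: [180.0, 0.0, 174.1]
wrist_force: [-0.4, -0.9, -0.1]
opening: 0.0555
grasp_force: 21.7
```

Emit:
servo_tool:
  moves:
    - [[0, 0, 0], [0, 0, 0.0005], 50]
    - [[0, 0, 0], [0, 0, 0], 50]
    - [[0, 0, 0], [0, 0, 0], 50]

```text
time: 18.3
ee_pos: [0.5115, 0.3965, 0.0269]
tcp_rot: [180.0, 0.0, 174.1]
wrist_force: [-0.7, 0.3, -0.3]
opening: 0.0555
grasp_force: 21.7
```

Emit:
servo_tool:
  moves:
    - [[0, 0, 0], [0, 0, 0.0005], 50]
    - [[0, 0, 0], [0, 0, 0], 50]
    - [[0, 0, 0], [0, 0, 0], 50]

```text
time: 18.6
ee_pos: [0.5115, 0.3965, 0.0268]
tcp_rot: [180.0, 0.0, 174.1]
wrist_force: [-1.0, -0.5, 3.8]
opening: 0.0559
grasp_force: 22.2
```

Emit:
servo_tool:
  moves:
    - [[0, 0, 0], [0, 0, 0.0005], 50]
    - [[0, 0, 0], [0, 0, 0], 50]
    - [[0, 0, 0], [0, 0, 0], 50]

```text
time: 18.9
ee_pos: [0.5116, 0.3966, 0.0267]
tcp_rot: [180.0, 0.0, 174.1]
wrist_force: [-3.6, -1.4, 8.1]
opening: 0.0559
grasp_force: 22.6
```

```bash
python3 - <<'E'
from h import *
deck('red',.511,.395);P,p,d,m=tray('red',.028,.511,.396);print(get_obs()['wrist_force'])
E
```

```text
deck (array([501.9, 396.9, 127.5,  72.2,  -5.9]), np.float64(0.0284)) 46191
rim (array([491.3, 398.1, 170.7, 137.9,  -6. ]), np.float64(0.0456)) 22456
held walltop (array([492.3, 383.4,   2.4,   1.5,  68.6]), np.float64(0.1063)) 9
red all (array([501.9, 397. , 127.7,  72.3,  -6.1]), np.float64(0.031))
walltop (array([510.1, 397.3,  69.3,  56.2,  -5.9]), np.float64(0.0555)) 7887
[-2.09063477 -1.50006488  6.58609306]
```

Contact at about 7 N with red flat and centred on its deck. I release, lift and return to the stack.

Emit:
servo_tool:
  moves:
    - [[0, 0, 0], [0, 0, -0.0005], 70]
    - [[0, 0, 0], [0, 0, 0], 75]
    - [[0, 0, 0], [0, 0, 0], 80]
    - [[0, 0, 0], [0, 0, 0], 80]
    - [[0, 0, 0], [0, 0, 0], 80]
    - [[0, 0, 0], [0, 0, -0.02], 80]
    - [[0, 0, 0], [0, 0, -0.04], 80]
    - [[0, 0, 0], [0, 0, -0.05], 80]
    - [[0, 0, 0], [0, 0, -0.04], 100]
    - [[0, 0, -5.7], [0, 0, 0], 100]
    - [[0, 0, -5.7], [0, 0, 0], 100]
    - [[0, 0, -5.7], [0, 0, 0], 100]

```text
time: 20.2
ee_pos: [0.5116, 0.3966, 0.1767]
tcp_rot: [180.0, 0.0, -168.6]
wrist_force: [-0.2, -0.4, -0.6]
opening: 0.0855
grasp_force: 0.0
```

Emit:
servo_tool:
  moves:
    - [[0, 0, 0], [-0.003, -0.025, 0], 100]
    - [[0, 0, 0], [-0.0045, -0.042, 0], 100]
    - [[0, 0, 0], [-0.0045, -0.042, 0], 100]
    - [[0, 0, 0], [-0.0045, -0.042, 0], 100]
    - [[0, 0, 0], [-0.0045, -0.042, 0], 100]
    - [[0, 0, 0], [-0.0045, -0.042, 0], 100]
    - [[0, 0, 0], [-0.0045, -0.042, 0], 100]
    - [[0, 0, 0], [-0.0045, -0.042, 0], 100]
    - [[0, 0, 0], [-0.0045, -0.042, 0], 100]
    - [[0, 0, 0], [-0.004, -0.03, 0.02], 100]
    - [[0, 0, 0], [-0.001, -0.015, 0.02], 100]
    - [[0, 0, 0], [0, 0, 0.02], 100]

```text
time: 21.4
ee_pos: [0.6337, 0.0043, 0.1154]
tcp_rot: [-180.0, 0.0, -169.0]
wrist_force: [0.4, 0.0, -0.6]
opening: 0.0855
grasp_force: 0.0
```

Emit:
servo_tool:
  moves:
    - [[0, 0, 0], [0, 0, 0], 100]
    - [[0, 0, 0], [0, 0, 0], 100]

```text
time: 21.6
ee_pos: [0.6331, 0.0068, 0.1167]
tcp_rot: [180.0, -0.0, -168.8]
wrist_force: [0.2, 0.3, 0.7]
opening: 0.0855
grasp_force: 0.0
```

```bash
python3 - <<'E'
from h import *
tray('yellow',.028,.633,.0065,'w7.png');tray('blue',0,.633,.0065)
go(.633,.0065,.027,191)
E
```

```text
yellow all (array([650.2,   8.3, 133.5,  71.7,  11. ]), np.float64(0.0329))
walltop (array([633.7,   5.7, 100.2,  56.2,  11.1]), np.float64(0.0564)) 4265
blue all (array([636.6,   5.3, 141. ,  62.9,  11.1]), np.float64(0.0044))
walltop (array([631.1,   3.4, 130.1,  55.9,   9.9]), np.float64(0.028)) 814
pose [0.6338 0.0072 0.1179] [-1.7998e+02  1.0000e-01 -1.6880e+02] turn z 0.2 then shift [ 0.0009 -0.0005  0.0909] |shift before turn [ 0.0009 -0.0005  0.0909] xy 0.001
```

View pics/w7.png

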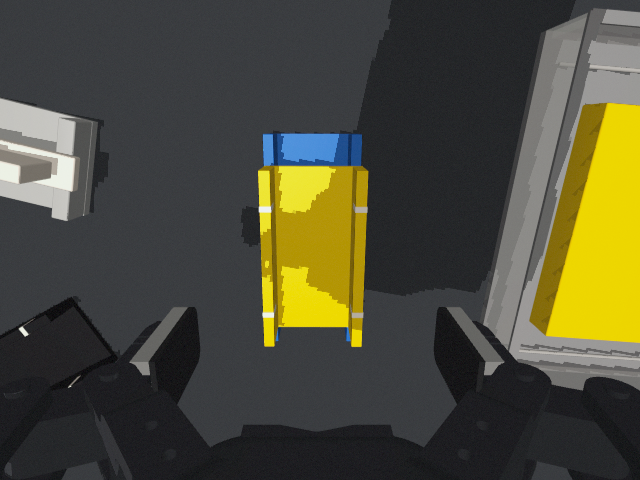

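Emit:
servo_tool:
  moves:
    - [[0, 0, 0], [0.0003, -0.0008, 0.03], 100]
    - [[0, 0, 0], [0, 0, 0.03], 100]
    - [[0, 0, 0], [0, 0, 0.02], 100]
    - [[0, 0, 0], [0, 0, 0.0105], 100]
    - [[0, 0, 0], [0, 0, 0], 85]
    - [[0, 0, 0], [0, 0, 0], 75]
    - [[0, 0, 0], [0, 0, 0], 65]
    - [[0, 0, 0], [0, 0, 0], 50]
    - [[0, 0, 0], [0, 0, 0], 50]
    - [[0, 0, 0], [0, 0, 0], 50]
    - [[0, 0, 0], [0, 0, 0], 50]
    - [[0, 0, 0], [0, 0, 0], 50]

```text
time: 22.9
ee_pos: [0.6342, 0.0059, 0.0279]
tcp_rot: [-180.0, 0.2, -168.8]
wrist_force: [0.6, 1.1, 6.8]
opening: 0.0556
grasp_force: 22.1
```

Emit:
servo_tool:
  moves:
    - [[0, 0, 0], [0, 0, 0], 50]
    - [[0, 0, 0], [0, 0, -0.004], 50]
    - [[0, 0, 0], [0, 0, -0.006], 50]
    - [[0, 0, 0], [0, 0, -0.02], 50]
    - [[0, 0, 0], [0, 0, -0.03], 50]
    - [[0, 0, 0], [0, 0, -0.03], 50]
    - [[0, 0, 0], [0, 0, 0], 50]

```text
time: 23.6
ee_pos: [0.6351, 0.0058, 0.1212]
tcp_rot: [-179.9, 0.4, -168.8]
wrist_force: [-0.1, 1.1, -0.7]
opening: 0.0556
grasp_force: 21.7
```

```bash
python3 - <<'E'
from h import *
tray('yellow',.118,.633,.0065,'w8.png');tray('blue',0,.633,.0065)
go(.589,.191,.12,186.4)
E
```

```text
yellow all (array([633.3,   6.2, 129.3, 100.9, -78.8]), np.float64(0.1228))
walltop (array([626.6,   5.1,  87.2,  58.9,  11.2]), np.float64(0.1462)) 10692
blue all (array([582.3,  -5.1,  62.8,  33.7, -78.8]), np.float64(0.0021))
walltop (array([581.1,  -5.1,  56.1,  30.6, -78.9]), np.float64(0.0257)) 1110
pose [0.6335 0.0058 0.1166] [-1.7999e+02  8.0000e-02 -1.6884e+02] turn z 4.76 then shift [ 0.0236  0.189  -0.0034] |shift before turn [ 0.0078  0.1903 -0.0034] xy 0.19
```

Emit:
servo_tool:
  moves:
    - [[0, 0, 4.8], [0, 0, -0.01], 50]
    - [[0, 0, 0], [0.003, 0.024, -0.01], 50]
    - [[0, 0, 0], [0.005, 0.04, 0], 50]
    - [[0, 0, 0], [0.005, 0.04, 0], 50]
    - [[0, 0, 0], [0.005, 0.04, 0], 50]
    - [[0, 0, 0], [0.0035, 0.03, 0], 50]
    - [[0, 0, 0], [0.002, 0.015, 0], 50]
    - [[0, 0, 0], [0, 0, 0.03], 50]
    - [[0, 0, 0], [0, 0, 0.03], 50]
    - [[0, 0, 0], [0, 0, 0], 50]
    - [[0, 0, 0], [0, 0, 0], 50]

```text
time: 24.8
ee_pos: [0.5884, 0.1904, 0.0755]
tcp_rot: [-180.0, -0.1, -173.7]
wrist_force: [-0.3, -0.1, 0.7]
opening: 0.0557
grasp_force: 21.9
```

```bash
python3 - <<'E'
from h import *
P,p,d,m=deck('yellow',.589,.191,'w9.png')
z=P[...,2];
for a,b in((.06,.11),(.095,.115)):
    t=(d>0)&colmask(p,'yellow')&(z>a)&(z<b);print(rect(P,t),t.sum(),np.percentile(z[t],[2,50,98]))
go(.589,.191,.029,186.4)
E
```

```text
deck (array([530.4, 185.6,  72.1,  28.6, -83.6]), np.float64(0.0288)) 9596
rim (array([546.1, 221.4, 212. , 150.3, -86.7]), np.float64(0.0467)) 19369
held walltop (array([580.2, 190.5,  84.8,  56.3,   6.3]), np.float64(0.1045)) 9434
(array([588.1, 191.2, 100.8,  64.7,   6.4]), np.float64(0.081)) 41682 [0.07949637 0.08099368 0.10537633]
(array([580.9, 190.4,  86.3,  58.7,   6.3]), np.float64(0.1044)) 10502 [0.09585161 0.10443526 0.10577247]
pose [0.5892 0.1907 0.0768] [ 1.8000e+02  2.0000e-02 -1.7367e+02] turn z -0.07 then shift [0.0001 0.0003 0.0478] |shift before turn [0.0001 0.0003 0.0478] xy 0.0
```

View pics/w9.png

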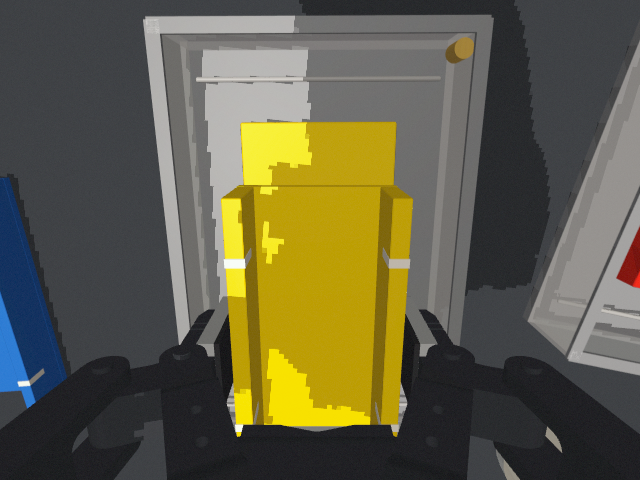

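Emit:
servo_tool:
  moves:
    - [[0, 0, 0], [0, 0.001, 0.02], 50]
    - [[0, 0, 0], [0, 0, 0.015], 50]
    - [[0, 0, 0], [0, 0, 0.008], 50]
    - [[0, 0, 0], [0, 0, 0.003], 50]
    - [[0, 0, 0], [0, 0, 0], 50]
    - [[0, 0, 0], [0, 0, 0.0007], 50]
    - [[0, 0, 0], [0, 0, 0], 50]
    - [[0, 0, 0], [0, 0, 0], 50]

```text
time: 25.65
ee_pos: [0.589, 0.1922, 0.0297]
tcp_rot: [180.0, 0.0, -173.6]
wrist_force: [0.0, 0.6, -0.6]
opening: 0.0556
grasp_force: 22.0
```

Emit:
servo_tool:
  moves:
    - [[0, 0, 0], [0, 0, 0.0007], 50]
    - [[0, 0, 0], [0, 0, 0], 50]
    - [[0, 0, 0], [0, 0, 0], 50]

```text
time: 25.95
ee_pos: [0.5887, 0.1921, 0.0285]
tcp_rot: [180.0, -0.0, -173.6]
wrist_force: [0.0, -0.2, -1.5]
opening: 0.0556
grasp_force: 22.0
```

Emit:
servo_tool:
  moves:
    - [[0, 0, 0], [0, 0, 0.0005], 50]
    - [[0, 0, 0], [0, 0, 0], 50]
    - [[0, 0, 0], [0, 0, 0], 50]

```text
time: 26.25
ee_pos: [0.5888, 0.1921, 0.028]
tcp_rot: [180.0, 0.0, -173.6]
wrist_force: [-0.2, -0.0, -0.2]
opening: 0.0556
grasp_force: 22.0
```

Emit:
servo_tool:
  moves:
    - [[0, 0, 0], [0, 0, 0.0005], 50]
    - [[0, 0, 0], [0, 0, 0], 50]
    - [[0, 0, 0], [0, 0, 0], 50]

```text
time: 26.55
ee_pos: [0.5887, 0.1921, 0.0279]
tcp_rot: [180.0, 0.0, -173.6]
wrist_force: [-3.5, -0.6, 5.0]
opening: 0.0555
grasp_force: 22.6
```

Emit:
servo_tool:
  moves:
    - [[0, 0, 0], [0, 0, 0.0005], 50]
    - [[0, 0, 0], [0, 0, 0], 50]
    - [[0, 0, 0], [0, 0, 0], 50]

```text
time: 26.85
ee_pos: [0.5888, 0.1921, 0.0279]
tcp_rot: [180.0, 0.0, -173.6]
wrist_force: [-4.1, -1.1, 9.5]
opening: 0.0555
grasp_force: 23.0
```

```bash
python3 - <<'E'
from h import *
deck('yellow',.589,.192);tray('yellow',.028,.589,.192)
E
```

```text
deck (array([559.7, 186.3, 172.2,  84.7,  -6.9]), np.float64(0.0313)) 43310
rim (array([566.2, 217.5, 193.2, 172.3, -83.4]), np.float64(0.0456)) 22913
held walltop (array([572.9, 175.9,   0.9,   0.9,  59.6]), np.float64(0.1096)) 4
yellow all (array([579.7, 191. , 131.6,  81.9,   6.1]), np.float64(0.0317))
walltop (array([580.5, 191.7,  86.2,  58.9,   6.3]), np.float64(0.0555)) 10569
```

Emit:
servo_tool:
  moves:
    - [[0, 0, 0], [0, 0, -0.0008], 70]
    - [[0, 0, 0], [0, 0, 0], 75]
    - [[0, 0, 0], [0, 0, 0], 80]
    - [[0, 0, 0], [0, 0, 0], 80]
    - [[0, 0, 0], [0, 0, 0], 80]
    - [[0, 0, 0], [0, 0, -0.02], 80]
    - [[0, 0, 0], [0, 0, -0.04], 80]
    - [[0, 0, 0], [0, 0, -0.05], 100]
    - [[0, 0, -4.6], [0, 0, 0], 100]

```text
time: 27.85
ee_pos: [0.5912, 0.1929, 0.1454]
tcp_rot: [179.9, 0.6, -169.0]
wrist_force: [1.0, -0.2, 1.0]
opening: 0.0856
grasp_force: 0.0
```

Emit:
servo_tool:
  moves:
    - [[0, 0, 0], [-0.001, -0.02, 0], 100]
    - [[0, 0, 0], [-0.0015, -0.042, 0], 100]
    - [[0, 0, 0], [-0.0015, -0.042, 0], 100]
    - [[0, 0, 0], [-0.0015, -0.042, 0], 100]
    - [[0, 0, 0], [-0.001, -0.03, 0], 100]
    - [[0, 0, 0], [-0.0003, -0.0154, 0], 100]
    - [[0, 0, 0], [0, 0, 0.02], 100]
    - [[0, 0, 0], [0, 0, 0.02], 100]
    - [[0, 0, 0], [0, 0, 0], 100]
    - [[0, 0, 0], [0, 0, 0], 100]

```text
time: 28.85
ee_pos: [0.6316, 0.0059, 0.098]
tcp_rot: [180.0, -0.0, -169.0]
wrist_force: [0.3, -0.8, 0.3]
opening: 0.0853
grasp_force: 0.0
```

```bash
python3 - <<'E'
from h import *
tray('blue',.0,.632,.0055,'w10.png')
go(.632,.0055,.002,191)
E
```

```text
blue all (array([639.5,   5.6, 146.2,  63.7,  11. ]), np.float64(0.0048))
walltop (array([631.4,   4.3, 129.7,  56.2,  11. ]), np.float64(0.0283)) 4849
pose [0.6321 0.0059 0.0988] [-1.80e+02  4.00e-02 -1.69e+02] turn z -0.0 then shift [ 0.0001 -0.0004  0.0968] |shift before turn [ 0.0001 -0.0004  0.0968] xy 0.0
```

View pics/w10.png

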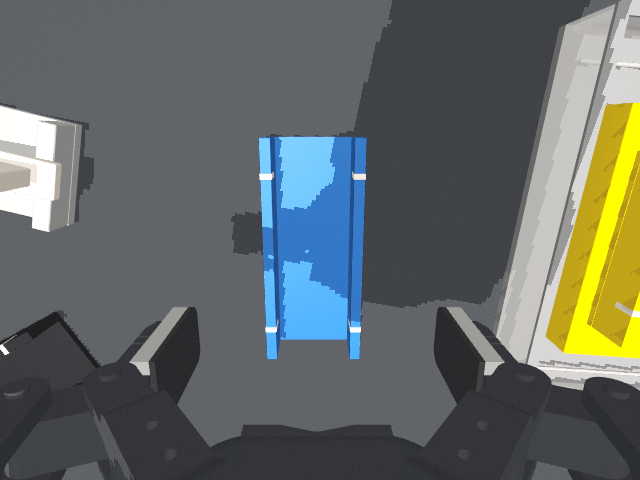

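Emit:
servo_tool:
  moves:
    - [[0, 0, 0], [0.0005, -0.001, 0.03], 100]
    - [[0, 0, 0], [0, 0, 0.03], 100]
    - [[0, 0, 0], [0, 0, 0.02], 100]
    - [[0, 0, 0], [0, 0, 0.01], 100]
    - [[0, 0, 0], [0, 0, 0.005], 85]
    - [[0, 0, 0], [0, 0, 0], 75]
    - [[0, 0, 0], [0, 0, 0], 65]
    - [[0, 0, 0], [0, 0, 0], 50]
    - [[0, 0, 0], [0, 0, 0], 50]
    - [[0, 0, 0], [0, 0, 0], 50]
    - [[0, 0, 0], [0, 0, 0], 50]
    - [[0, 0, 0], [0, 0, 0], 50]

```text
time: 30.1
ee_pos: [0.6324, 0.0044, 0.0043]
tcp_rot: [-180.0, 0.1, -169.0]
wrist_force: [-1.5, 0.4, 5.8]
opening: 0.0553
grasp_force: 22.6
```

Emit:
servo_tool:
  moves:
    - [[0, 0, 0], [0, 0, 0], 50]
    - [[0, 0, 0], [0, 0, -0.004], 50]
    - [[0, 0, 0], [0, 0, -0.006], 50]
    - [[0, 0, 0], [0, 0, -0.02], 50]
    - [[0, 0, 0], [0, 0, -0.03], 50]
    - [[0, 0, 0], [0, 0, -0.04], 50]
    - [[0, 0, 0], [0, 0, -0.03], 50]
    - [[0, 0, 0], [0, 0, 0], 50]

```text
time: 30.9
ee_pos: [0.6334, 0.0044, 0.1385]
tcp_rot: [-179.9, 0.4, -169.0]
wrist_force: [-0.7, 0.4, -0.5]
opening: 0.0556
grasp_force: 21.9
```

```bash
python3 - <<'E'
from h import *
tray('blue',.128,.632,.0055)
go(.512,-.384,.134,173.6);print(get_obs()['q'].round(1))
E
```

```text
blue all (array([627.4,   3.8, 132.5, 122.4, -79. ]), np.float64(0.1354))
walltop (array([620.5,   2.8, 108.5,  56.4,  10.9]), np.float64(0.1587)) 13594
pose [0.6327 0.0044 0.1357] [-179.95    0.25 -169.03] turn z 17.37 then shift [ 0.0766 -0.3994  0.0017] |shift before turn [ 0.1923 -0.3583  0.0017] xy 0.407
[  0.4  15.3  11.3  85.7  -0.  -10.6]
```

Emit:
servo_tool:
  moves:
    - [[0, 0, 5.8], [0, 0, 0], 50]
    - [[0, 0, 5.8], [0, 0, 0], 50]
    - [[0, 0, 5.8], [0, 0, 0], 50]
    - [[0, 0, 0], [0.004, -0.02, 0], 50]
    - [[0, 0, 0], [0.0077, -0.04, 0], 50]
    - [[0, 0, 0], [0.0077, -0.04, 0], 50]
    - [[0, 0, 0], [0.0077, -0.04, 0], 50]
    - [[0, 0, 0], [0.0077, -0.04, 0], 50]
    - [[0, 0, 0], [0.0077, -0.04, 0], 50]
    - [[0, 0, 0], [0.0077, -0.04, 0], 50]
    - [[0, 0, 0], [0.0077, -0.04, 0], 50]
    - [[0, 0, 0], [0.0077, -0.04, 0], 50]

```text
time: 32.15
ee_pos: [0.527, -0.3274, 0.1315]
tcp_rot: [180.0, -0.1, 173.6]
wrist_force: [0.8, 0.3, -0.6]
opening: 0.0554
grasp_force: 21.9
```

Emit:
servo_tool:
  moves:
    - [[0, 0, 0], [0.007, -0.038, 0], 50]
    - [[0, 0, 0], [0.004, -0.021, 0], 50]
    - [[0, 0, 0], [0, 0, 0.03], 50]
    - [[0, 0, 0], [0, 0, 0.03], 50]
    - [[0, 0, 0], [0, 0, 0], 50]
    - [[0, 0, 0], [0, 0, 0], 50]

```text
time: 32.75
ee_pos: [0.5101, -0.383, 0.0722]
tcp_rot: [179.9, -0.1, 173.6]
wrist_force: [0.3, -0.8, 0.2]
opening: 0.056
grasp_force: 21.8
```

```bash
python3 - <<'E'
from h import *
P,p,d,m=deck('blue',.512,-.384,'w11.png')
z=P[...,2];t=(d>0)&colmask(p,'blue')&(z>.06)&(z<.115);print('tray',rect(P,t),t.sum(),np.percentile(z[t],[2,50,98]))
go(.512,-.384,.032,173.6)
E
```

```text
deck (array([ 443.1, -376.1,   71.8,    5.3,   83.6]), np.float64(0.0289)) 1954
rim (array([ 470.7, -379.3,  140.2,  137.1,   -6.7]), np.float64(0.0468)) 16972
held walltop (array([ 495.5, -380.8,  102.6,   57.7,   -7.1]), np.float64(0.0969)) 11429
tray (array([ 505.5, -382.3,  122.3,   58.3,   -6.4]), np.float64(0.0734)) 48843 [0.07191142 0.07339261 0.09777482]
pose [ 0.5108 -0.3835  0.0736] [-1.7999e+02  1.0000e-02  1.7358e+02] turn z -0.02 then shift [-0.0012 -0.0004  0.0416] |shift before turn [-0.0012 -0.0004  0.0416] xy 0.001
```

View pics/w11.png

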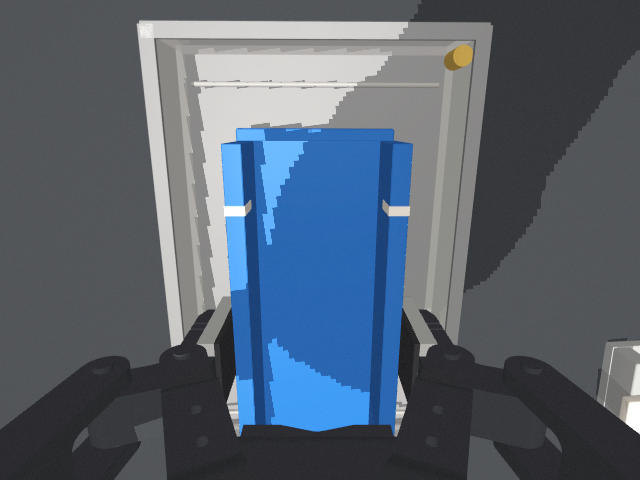

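Emit:
servo_tool:
  moves:
    - [[0, 0, 0], [-0.0026, -0.0008, 0.015], 50]
    - [[0, 0, 0], [0, 0, 0.012], 50]
    - [[0, 0, 0], [0, 0, 0.006], 50]
    - [[0, 0, 0], [0, 0, 0], 50]
    - [[0, 0, 0], [0, 0, 0], 50]

```text
time: 33.3
ee_pos: [0.5132, -0.3845, 0.0398]
tcp_rot: [180.0, -0.0, 173.6]
wrist_force: [-0.3, 0.5, -0.4]
opening: 0.0556
grasp_force: 21.9
```

```bash
python3 - <<'E'
from h import *
P,p,d,m=deck('blue',.512,-.384)
z=P[...,2];t=(d>0)&colmask(p,'blue')&(z>.055)&(z<.08);print('tray top',rect(P,t),t.sum(),np.percentile(z[t],[2,50,98]))
go(.512,-.384,.032,173.6)
E
```

```text
deck (array([ 444. , -375.9,   72. ,    8.3,   83.6]), np.float64(0.028)) 4228
rim (array([ 496.6, -381.9,  183.4,  137.7,   -6.5]), np.float64(0.0459)) 22104
held walltop (array([ 502.8, -383. ,   31.1,    1.9,   81.9]), np.float64(0.1137)) 37
tray top (array([ 499.1, -382.4,  104.3,   58.4,   -6.4]), np.float64(0.0634)) 12353 [0.05583117 0.06336086 0.0646789 ]
pose [ 0.5133 -0.3847  0.0402] [-1.7999e+02  2.0000e-02  1.7357e+02] turn z -0.03 then shift [0.0014 0.0006 0.0082] |shift before turn [0.0014 0.0006 0.0082] xy 0.002
```

Emit:
servo_tool:
  moves:
    - [[0, 0, 0], [0.0004, 0.0002, 0.004], 50]
    - [[0, 0, 0], [0, 0, 0.0015], 50]
    - [[0, 0, 0], [0, 0, 0.0005], 50]
    - [[0, 0, 0], [0, 0, 0], 50]
    - [[0, 0, 0], [0, 0, 0.0005], 50]
    - [[0, 0, 0], [0, 0, 0], 50]
    - [[0, 0, 0], [0, 0, 0], 50]

```text
time: 34.05
ee_pos: [0.5128, -0.3844, 0.0333]
tcp_rot: [-180.0, 0.0, 173.6]
wrist_force: [-0.4, 0.2, -0.2]
opening: 0.0554
grasp_force: 21.9
```

Emit:
servo_tool:
  moves:
    - [[0, 0, 0], [0, 0, 0.0005], 50]
    - [[0, 0, 0], [0, 0, 0], 50]
    - [[0, 0, 0], [0, 0, 0], 50]

```text
time: 34.35
ee_pos: [0.5128, -0.3844, 0.0327]
tcp_rot: [180.0, -0.0, 173.6]
wrist_force: [-0.5, 0.3, -0.5]
opening: 0.0557
grasp_force: 21.9
```

Emit:
servo_tool:
  moves:
    - [[0, 0, 0], [0, 0, 0.0005], 50]
    - [[0, 0, 0], [0, 0, 0], 50]
    - [[0, 0, 0], [0, 0, 0], 50]

```text
time: 34.65
ee_pos: [0.5129, -0.3844, 0.0324]
tcp_rot: [-180.0, 0.0, 173.6]
wrist_force: [0.6, -0.1, 0.2]
opening: 0.0554
grasp_force: 21.9
```

Emit:
servo_tool:
  moves:
    - [[0, 0, 0], [0, 0, 0.0005], 50]
    - [[0, 0, 0], [0, 0, 0], 50]
    - [[0, 0, 0], [0, 0, 0], 50]

```text
time: 34.95
ee_pos: [0.5128, -0.3844, 0.0323]
tcp_rot: [-180.0, 0.0, 173.6]
wrist_force: [-1.3, 1.4, 5.2]
opening: 0.0555
grasp_force: 22.5
```

Emit:
servo_tool:
  moves:
    - [[0, 0, 0], [0, 0, 0.0005], 50]
    - [[0, 0, 0], [0, 0, 0], 50]
    - [[0, 0, 0], [0, 0, 0], 50]

```text
time: 35.25
ee_pos: [0.5129, -0.3844, 0.0323]
tcp_rot: [-180.0, 0.0, 173.6]
wrist_force: [-3.7, 2.8, 9.2]
opening: 0.0558
grasp_force: 22.9
```

Seated. I release, lift clear, and check everything from the fixed cameras.

Emit:
servo_tool:
  moves:
    - [[0, 0, 0], [0, 0, -0.0008], 70]
    - [[0, 0, 0], [0, 0, 0], 75]
    - [[0, 0, 0], [0, 0, 0], 80]
    - [[0, 0, 0], [0, 0, 0], 80]
    - [[0, 0, 0], [0, 0, 0], 80]
    - [[0, 0, 0], [0, 0, -0.02], 80]
    - [[0, 0, 0], [0, 0, -0.04], 80]
    - [[0, 0, 0], [0, 0, -0.05], 80]
    - [[0, 0, 0], [0.05, 0, -0.05], 80]
    - [[0, 0, 0], [0.05, 0, -0.04], 80]
    - [[0, 0, 0], [0.05, 0, 0], 80]
    - [[0, 0, 0], [0.04, 0, 0], 80]

```text
time: 36.45
ee_pos: [0.3479, -0.3658, 0.2099]
tcp_rot: [-179.9, 0.1, 173.6]
wrist_force: [-0.4, -0.7, 1.2]
opening: 0.0681
grasp_force: 0.0
```

Emit:
servo_tool:
  moves:
    - [[0, 0, 0], [0, 0, 0], 80]
    - [[0, 0, 0], [0, 0, 0], 80]

```text
time: 36.65
ee_pos: [0.349, -0.3661, 0.2092]
tcp_rot: [-179.9, 0.1, 173.5]
wrist_force: [1.1, -0.6, 0.3]
opening: 0.0686
grasp_force: 0.0
```

```bash
python3 - <<'E'
from h import *
Z=dict(red=(.511,.396),yellow=(.589,.192),blue=(.512,-.384))
for n in('top','scene'):
    p,d,c=snap(n,n+'2.png');P=cloud(d,c);z=P[...,2]
    for k,(x,y) in Z.items():
        N=(d>0)&(np.hypot(P[...,0]-x,P[...,1]-y)<.1)&colmask(p,k)
        m=N&(z>.022)&(z<.036);t=N&(z>.046)&(z<.064)
        print(n,k,'deck',rect(P,m),'walltop',rect(P,t),t.sum())
    N=(d>0)&(np.hypot(P[...,0]-.615,P[...,1]+.178)<.06)
    print('fin',rect(P,N&(z>.042)),'bar',rect(P,N&(z>.028)&(z<.034)),'rails',rect(P,N&(z>.018)&(z<.0265)))
    for k in('buffer_bottle','tube_rack'): print(k,[w(c,r['xyz']).round(3) for r in mark_of(k,n)[:1]])
a,b=[cv2.imread('pics/%s2.png'%n) for n in('top','scene')]
cv2.imwrite('pics/end.png',cv2.resize(np.vstack([a[120:310,90:550],b[100:480,130:590]]),None,fx=1,fy=1))
E
```

```text
top red deck (array([510. , 396.2, 142.6,  73.5,  -5.6]), np.float64(0.0297)) walltop (array([510.8, 397.6,  69.7,  60. ,  -4. ]), np.float64(0.0556)) 187
top yellow deck (array([586.6, 192.8, 143.4,  72.7,   6.7]), np.float64(0.0306)) walltop (array([588.2, 194. ,  99.7,  57.3,   6.3]), np.float64(0.0561)) 227
top blue deck (array([ 511.7, -379.6,  142.9,   71.1,   -5.5]), np.float64(0.0313)) walltop (array([ 512.6, -382. ,  130.1,   58.3,   -6.4]), np.float64(0.0556)) 299
fin (array([ 614.5, -177.5,   58.4,   11. ,   88.4]), np.float64(0.0558)) bar (array([ 608.4, -175.9,   84.7,   51.3,   71.9]), np.float64(0.0303)) rails (array([ 615.1, -177.9,   72.2,   59.6,   87.2]), np.float64(0.0237))
buffer_bottle [array([ 0.699,  0.352, -0.001])]
tube_rack [array([ 0.711, -0.344,  0.004])]
scene red deck (array([515.5, 390.8, 141.7,  72.8,  -7.3]), np.float64(0.0272)) walltop (array([513.9, 392.4,  69.6,  61.4,  -5.6]), np.float64(0.0516)) 124
scene yellow deck (array([591.4, 184. , 139.9,  66.2,   8. ]), np.float64(0.0283)) walltop (array([591.1, 187.3,  99.2,  56.6,   6.6]), np.float64(0.0518)) 242
scene blue deck (array([ 514.2, -386. ,  144.4,   71.5,   -6.8]), np.float64(0.0308)) walltop (array([ 515.4, -385.7,  128.5,   56.7,   -6.5]), np.float64(0.0551)) 611
fin (array([ 616.6, -182.2,   60.3,   10.9,   87.4]), np.float64(0.0545)) bar (array([ 616.9, -181.9,   84.5,   20.1,   87.2]), np.float64(0.0296)) rails (array([ 617.1, -183.9,   78.5,   60. ,   87.1]), np.float64(0.023))
buffer_bottle [array([ 0.705,  0.348, -0.001])]
tube_rack [array([ 0.709, -0.35 , -0.005])]
```

View pics/end.png

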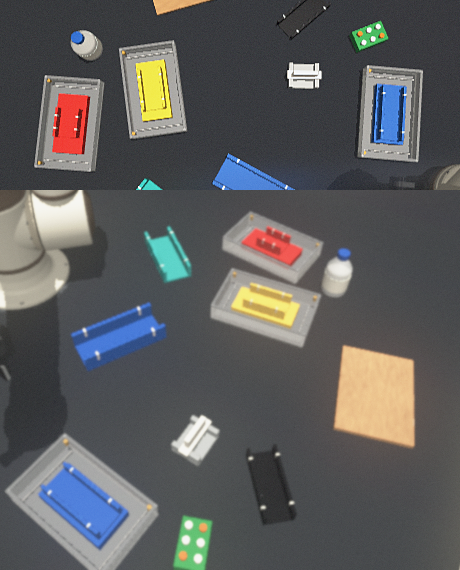

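The final views show red (70,124), yellow (153,89) and blue (389,113) each centred on its own deck. The comb lies across the stand at (303,75), and the bottle and rack have not moved.

```bash
python3 -c "
from workcell import *
print(job_done())"
```

```text
the job is handed in; nothing more can be done
None
```

The job is done and handed in: the comb lies across its stand, the red, yellow and blue trays are each centred on their own deck in the order asked, the gripper is empty and clear, and the bottle and rack stand where they were, after about 37 s of robot time.

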